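# Post the loose cork through the sprung flap

### The arm

A 6-joint arm with a two-finger parallel gripper is mounted at the origin on the work surface. World frame = base frame: x ahead of the robot, y to its left, z up, the work surface at z = 0. Lengths are in m, angles in rad, forces in N, time in s.
With the tool pointing down it reaches from about 0.225 to 0.875 m from the base axis. Payload 3.4 kg.
Tool frame: the origin (TCP) lies between the finger pads; the fingertips stand 8 mm ahead of it and the grasp point (between the pads) lies 11 mm behind it; z points along the fingers, y is the line along which they close (so a half turn about z gives the same grasp; the last joint's range is limited). The gripper opens to 85 mm and grips with 20 to 120 N. Pads are 22 mm wide; open, the fingers measure 114 mm over their backs; the gripper's body (76 mm by 85 mm) begins 54 mm behind the grasp point. The pads swing forward as they close: fully open they stand 13 mm farther back than shut.
Start: joints at [-1.38, 0.276, 1.505, -0, 1.361, -0.121], TCP at [0.176, -0.547, 0.239] pointing down, gripper open.
Joint ranges: [-2.89, 2.89], [-0.75, 2.08], [0.22, 2.7], [-1.18, 4.32], [0.11, 2.71], [-2.7, 2.7]. Speed limits (rad/s): [2.57, 2.57, 3.14, 3.14, 3.14, 3.14].

### API

Orientations are given as a unit quaternion [w, x, y, z].
In Python, from rig import manip, optics, finder gives the robot as it stands.
- The arm moves only by the tool servo_tool, never from a script. Its argument "increments" is a list of rows, each a list of 7 numbers: the shift along the tool's x, y, z in cm, then the turn, a rotation vector about the tool's x, y, z in degrees, then the closure, from -1 (fully open) to 1 (shut). In form: [[x, y, z, rx, ry, rz, gripper], ...]. A call has exactly 5 rows; each row shifts and turns the commanded pose from where the row before left it, along the tool's axes as they then stand; what a row does not reach is not made up. A row lasts 1/10 s, in which the tool goes at most 50 mm and 8.59 degrees, less where a joint would pass 70% of its speed; a pose out of reach is approached as far as the arm can. A call is refused whole if a number of a shift passes 5 or a number of a turn 8.59, either way. A call with a gripper value outside its range is refused whole. The fingers move at their own pace and stop on an object; "squeeze" is the grip in N (left out, the last holds). Time passes only in rows, so rows that do not move let the fingers close, or fill a call up. It gives the time, the measured TCP pose, the force, the opening and the grip force at its end, in the units of the state.
- manip.get_state(): the state, without advancing time (a new reading comes with each control period).
- optics.get_image(name): name is "side" or "top" or "wrist"; returns the picture (480x640x3 uint8, red, green, blue); there is no depth.
- optics.get_calibration(name): a dict with "fov_y" (degrees; the focal length in pixels is half the picture's height over the tangent of half this angle, whatever the lens; pixels are square), "cx", "cy" (the principal point, pixels), "dist_coeffs" ([k1, k2, p1, p2, k3] as OpenCV has them; the pictures are not rectified), "world_to_cam" (4x4, takes a point from world to camera coordinates). Camera axes: x right, y down, z forward; pixel columns grow to the right and rows downward; lengths in m; the calibration is good to about 2 mm. A picture is of the moment at which its call begins: read the wrist's pose just before it. get_calibration takes no time and is no camera call; for the wrist camera it gives the pose at the moment of the call.
- manip.sign_off(): hands the job in; it is judged then, once.
Trained networks look in the newest picture that a camera, given by its name, has taken for a name from the list of things; names that differ only in an ending like _2 or _b are one class to them, and where a whole thing is asked for, a point or a joint stands for the part that bears it (a point fixed in the world has none). Each returns a list of dicts, best first, with "p" (0 to 1); they miss things now and then, are a little off and sometimes report something else, mostly with a low value. They report only what shows in the picture. A call takes as long as a camera call. They do not tell look-alikes from the thing itself.
- finder.silhouettes(label, camera): "region" (480x640 bool, what is visible of it) and "box" ([centre column, centre row, width, height] in pixels, round what is visible of it).
- finder.tip_of(label, camera): "at" ([column, row] in pixels: a listed point, or the origin of a listed thing).
The state is a dict: "clock": time; "qpos": joint angles; "qd": joint speeds; "effort": joint torques, N m; "position": TCP position; "ee_rot": TCP orientation; "contact_force": force on the tool from outside, world axes, zero at the start; "moment": the same for the moment, N m; "width": finger opening in m; "gripper_force": force on a finger pad.
Only numpy, scipy, OpenCV 4.12 (cv2) and the standard library are available. Lean on these libraries where they do the work, as an engineer would, in place of code of your own. Each camera call takes 0.05 s, during which the arm holds its last target. There are 200 camera calls.

### The job

Put the loose cork away in the wooden cork box: push the box's sprung flap down with one finger and, while that finger holds it open, push the cork along the ledge with the other finger until it drops in; then take your hand away and let the flap spring shut. Do not slide the cork onto the shut flap, and do not pinch it or pick it up: only gentle pushing. Leave the bottle, jigger and stopper where they stand.

Things in the scene. Friction and masses are not known exactly. Their poses are not given: they have to be found in the camera images.
- box: Pale wood cork box fixed on the sideboard: x -135 to 115, y -75 to 75, 125 mm high. Origin at its foot on the sideboard top, z up, +x the way the cork goes in. Flat top at z 125 (8 thick): ledge x -135 to -30, mouth x -30 to 95, y -45 to 34 (shut by the flap), then 20 mm of deck. Hollow inside, x -128 to 108, y -68 to 68, floor at z 6.
- mouth_edge (a point): Middle of the straight edge where the ledge ends and the mouth begins, on the top surface: box x -30, y 0, z 125 mm; axes as the box's. The cork lies on the ledge on the -x side of it, between two low guide rails 6 wide and 8 mm high along x at y -23 and 23 (40 mm clear between them); a like stop bar crosses the ledge's outer end at box x -132.
- flap (a joint): Flap angle (rad): 0 shut, level with the top; grows as it swings down into the box; stop at 1.25. Wooden plate 121 x 76 x 5 mm filling the mouth; hinge along box x at box y 34, z 122, so the edge at y -43 goes down. A spring shuts it (0.03 Nm shut, 0.08 Nm at 1 rad; 1 to 4 N under a finger); the cork's weight does not open it. Held at 0.8 rad or more, the cork tumbles off it into the box.
- cork: Loose cork cylinder, 26 mm thick and 36 mm long, about 12 g, lying on the ledge between the rails, roughly along the box's x. Origin at its centre, own x along its axis.
- rum_bottle: Sealed rum bottle, 68 mm thick, 220 tall; origin centre of the underside. Leave alone.
- jigger: Steel jigger (waisted double cup), 44 mm across, 60 tall; origin centre of the underside. Leave alone.
- stopper: Glass bottle stopper standing on its head, 42 mm across, 50 tall; origin centre of the underside. Leave alone.
Things that resemble listed ones, but are neither listed nor needed, are in the scene too. Of the things that look like the cork, the smallest one is meant.

How it is judged:
On the way, in this order (a step that is already met when the one before it is completed fails the run):
1. a finger holds the flap pushed down while the cork still lies on the ledge (value of joint flap above 0.5 rad and contact force between the fingers and flap above 0.15 N and x of cork in the frame of mouth_edge below 0 m and z of cork in the frame of mouth_edge above 0.008 m), for 0.2 s.
2. the cork has dropped in below the mouth while the finger holds the flap open (value of joint flap above 0.5 rad and contact force between the fingers and flap above 0.15 N and z of cork in the frame of mouth_edge below -0.03 m), for 0.05 s.
At the end, for the whole second after the job is handed in: The cork lies inside the box (its centre within the walls and less than 60 mm above the sideboard) and the flap has sprung shut (within 0.06 rad) (x of cork in the frame of box between -0.13 and 0.11 m and y of cork in the frame of box between -0.07 and 0.07 m and z of cork in the frame of box below 0.06 m and value of joint flap below 0.06 rad); the robot touches nothing.
It fails at once if the cork is slid onto the shut flap (x of cork in the frame of mouth_edge above 0.006 m and z of cork in the frame of mouth_edge above 0 m and value of joint flap below 0.3 rad).
It fails at once if the cork is lifted (its centre more than 35 mm above the ledge; it lies at 13) (z of cork in the frame of mouth_edge above 0.035 m).
It fails at once if the cork is pinched or pushed hard (more than 20 N) (contact force between the fingers and cork above 20 N).
It fails at once if a bystander is moved by more than 20 mm (distance of any of rum_bottle, jigger, stopper from where it was at the start of the episode above 0.02 m).
It also fails if it takes over 32 s, if anything falls off the work surface, if the arm or the gripper's body presses on something with over 40 N, if the wrist force passes 120 N, or if a joint passes its speed limit or range.

## Working session

There is one attempt and no reset: what is moved stays moved. The work goes in short steps, Python scripts to look and compute and a tool call to move; the robot and the scene stay as the last step left them, time stands still between calls to the robot, and variables do not carry over. Pictures are saved under pics/ and viewed, at most 10 in all, crops included, and the job is handed in when it is done.

Besides the shell and the picture viewer there is one more tool, called after "Emit:" as name(argument=value, ...), one argument or row to a line, values as JSON. servo_tool: Moves the arm, as the interface text tells. Its arguments: {"type":"object","properties":{"increments":{"type":"array","items":{"type":"array","items":{"type":"number"}}},"squeeze":{"type":"number"}},"required":["increments"]}

```bash
mkdir -p pics; ls; cat > h.py <<'E'
import numpy as np, cv2
from rig import manip, optics, finder
def K(c):
    f=240/np.tan(np.radians(c['fov_y'])/2); return np.array([[f,0,c['cx']],[0,f,c['cy']],[0,0,1.]])
def ray(c,uv):
    p=cv2.undistortPoints(np.array([[uv]],float),K(c),np.array(c['dist_coeffs'],float))[0,0]
    T=np.linalg.inv(np.array(c['world_to_cam'])); return T[:3,3],T[:3,:3]@np.array([p[0],p[1],1.])
def atz(c,uv,z):
    o,d=ray(c,uv); return o+d*(z-o[2])/d[2]
def tri(rs):
    A=0;b=0
    for o,d in rs:
        d=d/np.linalg.norm(d);P=np.eye(3)-np.outer(d,d);A=A+P;b=b+P@o
    return np.linalg.solve(A,b)
def proj(c,X):
    T=np.array(c['world_to_cam']); 
    return cv2.projectPoints(np.array(X,float).reshape(-1,3),cv2.Rodrigues(T[:3,:3])[0],T[:3,3],K(c),np.array(c['dist_coeffs'],float))[0][:,0]
E
python3 - <<'E'
from h import *
for n in ['side','top']:
    im=optics.get_image(n); cv2.imwrite(f'pics/{n}.png',im[:,:,::-1])
    for l in ['box','mouth_edge','cork','rum_bottle','jigger','stopper']:
        print(n,l,[(np.round(d['at']),round(d['p'],2)) for d in finder.tip_of(l,n)], [(np.round(d['box']),round(d['p'],2)) for d in finder.silhouettes(l,n)])
E
```

```text
pics
side box [] [(array([358., 296., 132., 188.]), 0.56)]
side mouth_edge [(array([368., 256.]), 0.68)] [(array([359., 298., 135., 182.]), 0.98)]
side cork [(array([438., 245.]), 0.72)] [(array([373., 233.,  15.,  22.]), 0.95), (array([284., 250.,  30.,  18.]), 0.71), (array([434., 244.,  28.,  26.]), 0.59)]
side rum_bottle [(array([371., 207.]), 0.8)] [(array([373., 155.,  40., 101.]), 0.63)]
side jigger [(array([325., 436.]), 0.58)] [(array([327., 426.,  31.,  49.]), 0.77)]
side stopper [(array([280., 299.]), 0.7)] [(array([280., 291.,  21.,  31.]), 0.74)]
top box [(array([309., 293.]), 0.59)] [(array([300., 223.,  23.,  20.]), 0.58), (array([317., 288., 169., 129.]), 0.56)]
top mouth_edge [(array([327., 282.]), 0.87)] [(array([316., 288., 171., 131.]), 0.56)]
top cork [(array([347., 196.]), 0.65), (array([328., 281.]), 0.65), (array([427., 319.]), 0.59), (array([352., 282.]), 0.56)] [(array([425., 320.,  28.,  23.]), 0.71), (array([347., 196.,  26.,  29.]), 0.64), (array([350., 278.,  23.,  21.]), 0.58)]
top rum_bottle [(array([447., 238.]), 0.88)] [(array([461., 233.,  56.,  48.]), 0.75)]
top jigger [(array([204., 322.]), 0.68)] [(array([201., 320.,  27.,  28.]), 0.91)]
top stopper [(array([302., 226.]), 0.62)] [(array([298., 222.,  19.,  24.]), 0.86)]
```

View pics/top.png

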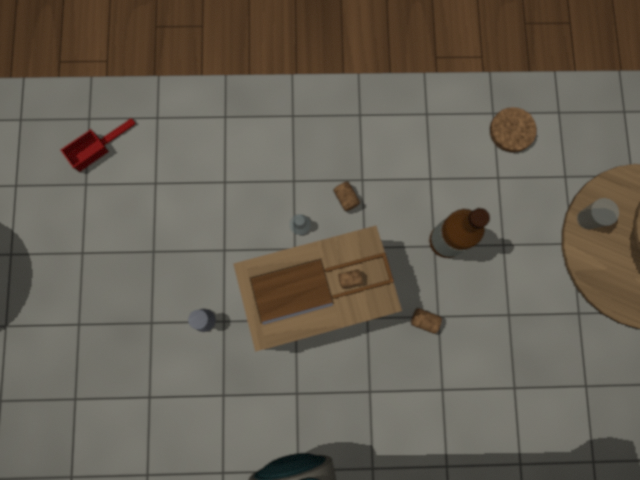

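View pics/side.png

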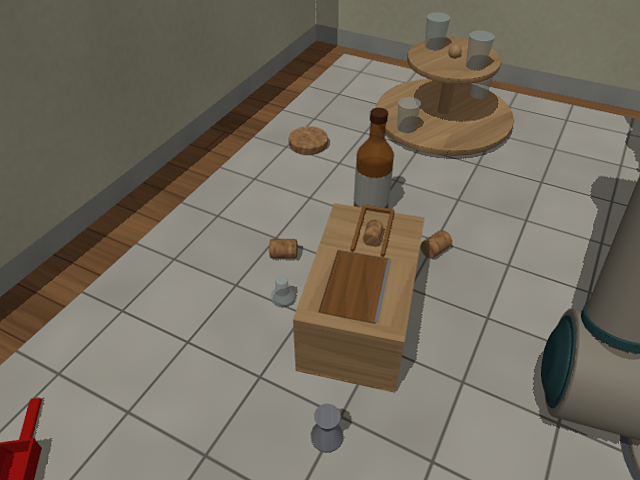

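```bash
python3 - <<'E'
from h import *
s=optics.get_calibration('side');t=optics.get_calibration('top')
print('edge',tri([ray(s,(368,256)),ray(t,(327,282))]))
print('cork',tri([ray(s,(373,233)),ray(t,(350,278))]))
for n,c in (('s',s),('t',t)): print(n,np.linalg.inv(np.array(c['world_to_cam']))[:3].round(3).tolist(),c['fov_y'])
for uv in [(327,282),(350,280)]: print(atz(t,uv,.125))
E
```

```text
edge [ 0.51096351 -0.02256532  0.12361841]
cork [ 0.51770968 -0.05961669  0.13672626]
s [[-0.881, -0.329, 0.339, 0.308], [-0.472, 0.62, -0.627, 0.518], [-0.004, -0.713, -0.701, 0.71]] 47.63515946981866
t [[-0.023, -0.986, 0.164, 0.429], [-1.0, 0.019, -0.024, 0.007], [0.021, -0.165, -0.986, 1.036]] 47.27351139114821
[ 0.5134965  -0.02179251  0.125     ]
[ 0.51602442 -0.06024773  0.125     ]
```

The top view shows the box with the ledge at right: the listed cork is at (350,279) between the rails and the mouth edge is near (327,282). Look-alike corks stand off the box at (347,196) and (427,320). The side view agrees: cork (373,233), hinge strip on the robot's side.

```bash
cat >> h.py <<'E'
from scipy.optimize import least_squares
from scipy.spatial.transform import Rotation as R
E
python3 - <<'E'
from h import *
s=optics.get_calibration('side');t=optics.get_calibration('top')
TOP=[[115,-75],[-135,-75],[-135,75],[115,75]]
M=np.array([[x,y,125] for x,y in TOP])/1e3
ut=np.array([(235,264),(376,227),(400,308),(257,350)]);us=np.array([(296,323),(334,205),(424,217),(404,335)])
W=lambda p,X:X@R.from_euler('z',p[2]).as_matrix().T+[p[0],p[1],p[3]]
f=lambda p:np.r_[(proj(t,W(p,M))-ut).ravel(),(proj(s,W(p,M))-us).ravel()]
r=least_squares(f,[.5,0,1.8,0]);print(r.x.round(4),np.degrees(r.x[2]),f(r.x).round(1))
p=r.x
c=tri([ray(s,(373,233)),ray(t,(350,278))]);Rz=R.from_euler('z',p[2])
print('cork in box',Rz.inv().apply(c-[p[0],p[1],0]))
for l,a,b in [('jig',(325,436),(204,322)),('stop',(280,299),(302,226)),('rum',(371,207),(447,238))]:
    q=tri([ray(s,a),ray(t,b)]);print(l,q.round(3),Rz.inv().apply(q-[p[0],p[1],0]).round(3))
st=manip.get_state();q=st['ee_rot'];print(st['position'],q,st['width'],st['clock'],st['contact_force'])
Rt=R.from_quat([q[1],q[2],q[3],q[0]]).as_matrix();print(Rt.round(3))
ct=optics.get_calibration('wrist');print((np.array(ct['world_to_cam'])@np.r_[st['position'],1]).round(3), (np.array(ct['world_to_cam'])[:3,:3]@Rt).round(2).tolist(),ct['fov_y'])
np.save('p.npy',p)
E
```

```text
[ 0.504   0.0023  1.8276 -0.003 ] 104.7140724914893 [-0.7 -0.1  0.8 -2.9  3.1  1.2  0.4  1.6 -1.8 -3.  -1.2 -1.5 -0.6  0.1
  1.5  6.3]
cork in box [-0.06340642  0.00248516  0.13672626]
jig [0.458 0.205 0.004] [ 0.208 -0.007  0.004]
stop [ 0.639  0.021 -0.005] [-0.016 -0.135 -0.005]
rum [ 0.602 -0.259  0.006] [-0.277 -0.028  0.006]
[ 0.17638213 -0.54729703  0.23930757] [ 1.74471823e-05  9.87871212e-01  1.55275456e-01 -1.21649659e-05] 0.08532010677389151 1.3 [0.63728574 0.64553412 0.19943407]
[[ 0.952  0.307 -0.   ]
 [ 0.307 -0.952 -0.   ]
 [-0.     0.    -1.   ]]
[0.    0.035 0.154 1.   ] [[0.0, 1.0, -0.0], [-0.94, 0.0, -0.33], [-0.33, 0.0, 0.94]] 71.03614306341044
```

Emit:
servo_tool(
  increments=[
    [3.2,-2.4,-0.7,0,0,0,-1],
    [3.2,-2.4,-0.7,0,0,0,-1],
    [3.2,-2.4,-0.7,0,0,0,-1],
    [3.2,-2.4,-0.7,0,0,0,-1],
    [3.2,-2.4,-0.7,0,0,0,-1],
  ],
)

```text
clock: 1.8
position: [0.2925, -0.3827, 0.2747]
ee_rot: [0.0, 0.988, 0.155, 0.0]
contact_force: [1.0, -0.1, 0.3]
width: 0.0854
gripper_force: 0.0
```

Emit:
servo_tool(
  increments=[
    [3.2,-2.4,-0.3,0,0,0,-1],
    [3.2,-2.4,-0.3,0,0,0,-1],
    [3.2,-2.4,-0.3,0,0,0,-1],
    [3.2,-2.4,-0.3,0,0,0,-1],
    [3.2,-2.4,-0.3,0,0,0,-1],
  ],
)

```text
clock: 2.3
position: [0.408, -0.2193, 0.2897]
ee_rot: [0.0, 0.988, 0.155, 0.0]
contact_force: [0.6, -0.6, -1.0]
width: 0.085
gripper_force: 0.0
```

Emit:
servo_tool(
  increments=[
    [3.2,-2.4,0,0,0,1,-1],
    [3.2,-2.4,0,0,0,1,-1],
    [3.2,-2.4,0,0,0,1,-1],
    [3.0,-2.4,0,0,0,0,-1],
    [0,0,0,0,0,0,-1],
  ],
)

```text
clock: 2.8
position: [0.5034, -0.0895, 0.2891]
ee_rot: [-0.001, 0.991, 0.132, 0.001]
contact_force: [-0.5, -0.6, -0.2]
width: 0.0855
gripper_force: 0.0
```

```bash
cat >> h.py <<'E'
def pose():
    st=manip.get_state();q=st['ee_rot'];Rt=R.from_quat([q[1],q[2],q[3],q[0]]).as_matrix();p=np.load('p.npy')
    B=R.from_euler('z',p[2]).as_matrix(); o=np.array([p[0],p[1],0])
    return st,Rt,B,o,B.T@(st['position']-o)*1e3,B.T@Rt
E
python3 - <<'E'
from h import *
st,Rt,B,o,pb,Rb=pose();print(st['clock'],st['position'],'box',pb.round(1),Rb.round(3).tolist(),st['qpos'])
im=optics.get_image('wrist');cv2.imwrite('pics/w1.png',im[:,:,::-1])
for l in ['mouth_edge','cork']:
    print(l,[(np.round(d['at']),round(d['p'],2)) for d in finder.tip_of(l,'wrist')], [(np.round(d['box']),round(d['p'],2)) for d in finder.silhouettes(l,'wrist')])
c=optics.get_calibration('wrist')
for n,X in [('edge',(-30,0,125)),('corkc',(-66,0,138)),('m',(95,-45,125)),('m2',(-30,-45,125)),('m3',(-30,34,125)),('e',(-135,-75,125)),('e',(-135,75,125))]: print(n,X,proj(c,o+B@np.array(X)/1e3).round())
E
```

```text
2.8 [ 0.50343194 -0.08952742  0.28914885] box [-88.7  23.9 289.1] [[0.008, -1.0, 0.002], [-1.0, -0.008, -0.002], [0.002, -0.002, -1.0]] [-0.3138923   0.15330838  1.54501769  0.00251207  1.44237616  0.99202591]
mouth_edge [] [(array([224., 187., 303., 175.]), 0.83)]
cork [(array([295., 200.]), 0.94), (array([346.,  23.]), 0.92), (array([401., 261.]), 0.9)] [(array([348.,  27.,  40.,  51.]), 0.98), (array([183., 186., 148.,  97.]), 0.68), (array([291., 200.,  45.,  35.]), 0.6), (array([400., 260.,  43.,  43.]), 0.6)]
edge (-30, 0, 125) [[251. 189.]]
corkc (-66, 0, 138) [[291. 192.]]
m (95, -45, 125) [[ 99. 136.]]
m2 (-30, -45, 125) [[248. 137.]]
m3 (-30, 34, 125) [[254. 226.]]
e (-135, -75, 125) [[374.  98.]]
e (-135, 75, 125) [[365. 267.]]
```

View pics/w1.png

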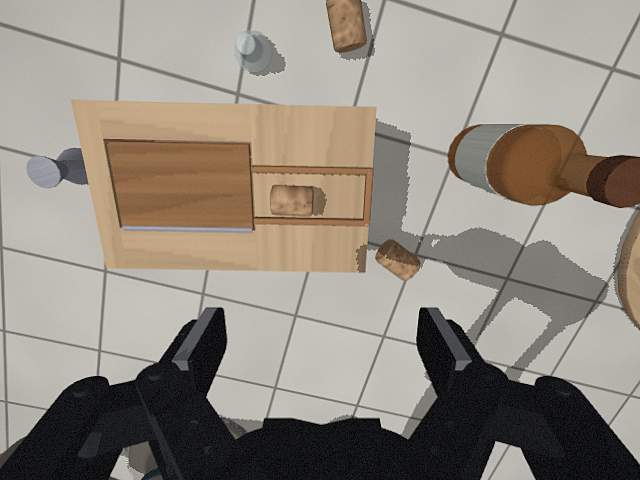

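The wrist view shows the cork at (292,200) on the ledge, mouth corners at (251,143), (254,231), (105,140) and (121,228), and box corners at (375,107), (365,271), (73,99) and (106,270). The fingertips' inner corners are at (223,310) and (420,310), so the open tips sit about 5 mm behind the TCP.

```bash
python3 - <<'E'
from h import *
c=optics.get_calibration('wrist')
M=np.array([(-135,-75,125),(-135,75,125),(115,-75,125),(115,75,125),(-30,-45,125),(-30,34,125),(95,-45,125),(95,34,125)])/1e3
u=np.array([(375,107),(365,271),(73,99),(106,270),(251,143),(254,231),(105,140),(121,231)])
W=lambda p,X:X@R.from_euler('z',p[2]).as_matrix().T+[p[0],p[1],p[3]]
p0=np.load('p.npy')
f=lambda p:(proj(c,W(p,M))-u).ravel()
r=least_squares(f,p0,loss='soft_l1');p=r.x;print(p0.round(4),p.round(4),f(p).round(1))
np.save('p.npy',np.r_[p[:3],0])
st,Rt,B,o,pb,Rb=pose();print('tcp',pb.round(1),Rb.round(3).tolist())
for uv in [(271,200),(313,200),(292,200)]: print('cork',(B.T@(atz(c,uv,.125+p[3]+.013)-o)*1e3).round(1))
E
```

```text
[ 0.504   0.0023  1.8276 -0.003 ] [ 0.4995  0.      1.8147 -0.003 ] [ 0.3  0.3 -0.2  0.9 -1.3  2.4  1.8 -1.3 -0.1 -0.1  1.5 -0.5 -1.1  0.1
 -0.  -2.4]
tcp [-91.5  21.7 289.3] [[0.014, -1.0, -0.0], [-1.0, -0.014, 0.001], [-0.001, 0.0, -1.0]]
cork [-47.4   1.7 135. ]
cork [-84.    1.2 135. ]
cork [-65.7   1.5 135. ]
```

Emit:
servo_tool(
  increments=[
    [0.4,-0.62,1.6,0,0,0.4,-1],
    [0.4,-0.62,1.6,0,0,0.4,-1],
    [0.4,-0.62,1.6,0,0,0,-1],
    [0.4,-0.62,1.6,0,0,0,-1],
    [0.4,-0.62,1.6,0,0,0,-1],
  ],
)

```text
clock: 3.55
position: [0.5124, -0.0592, 0.2089]
ee_rot: [0.0, 0.993, 0.121, 0.0]
contact_force: [-0.0, -0.2, -0.3]
width: 0.0857
gripper_force: 0.0
```

Emit:
servo_tool(
  increments=[
    [0,0,0,-5,0,0,-1],
    [0,0,0,-8,0,0,-1],
    [0,0,0,-8,0,0,-1],
    [0,0,0,-4,0,0,-1],
    [0,0,0,0,0,0,-1],
  ],
)

```text
clock: 4.05
position: [0.5114, -0.0574, 0.2085]
ee_rot: [0.215, 0.969, 0.121, 0.025]
contact_force: [0.1, 0.1, 0.5]
width: 0.0859
gripper_force: 0.0
```

```bash
python3 - <<'E'
from h import *
st,Rt,B,o,pb,Rb=pose();print(st['clock'],'box',pb.round(1),Rb.round(3).tolist(),st['qpos'],st['contact_force'])
for n in ['side','wrist']:
    im=optics.get_image(n);cv2.imwrite(f'pics/{n}2.png',im[:,:,::-1])
c=optics.get_calibration('wrist')
for n,X in [('m2',(-30,-45,122)),('m3',(-30,34,122)),('rail',(-129,20,122)),('cork',(-84,1.5,135))]: print(n,proj(c,o+B@np.array(X)/1e3).round())
E
```

```text
4.05 box [-58.6   2.3 208.5] [[0.003, -0.906, -0.422], [-1.0, -0.004, 0.001], [-0.003, 0.422, -0.906]] [ 0.04062853  0.18657971  1.79608342 -0.47900739  1.11490741  1.56810621] [0.14795334 0.11437674 0.5384523 ]
m2 [[215. 189.]]
m3 [[227. 306.]]
rail [[354. 263.]]
cork [[307. 255.]]
```

View pics/side2.png

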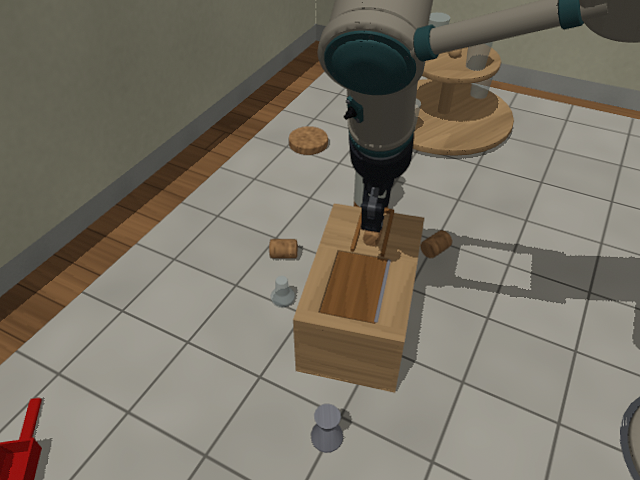

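View pics/wrist2.png

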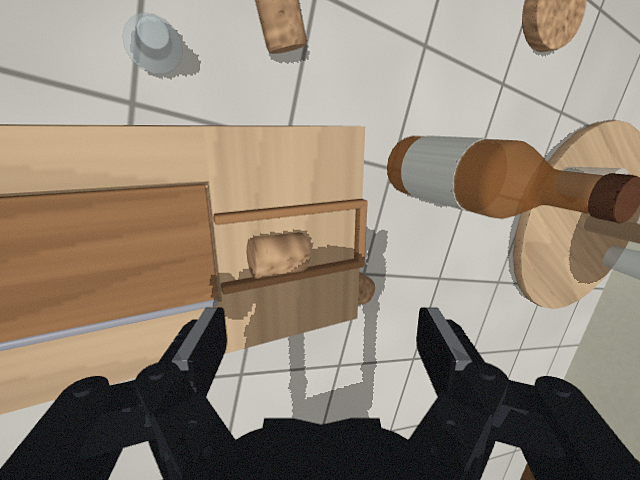

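The side view shows the gripper above the ledge, clear of the bottle. The wrist view shows the mouth edge from (208,183) to (214,303) and the cork at (280,254), between the fingers' planes. That fits a top at z 125 mm and the x alignment holds, so I'm going straight down.

Emit:
servo_tool(
  increments=[
    [0,-0.5,1.09,0,0,0,-1],
    [0,-0.5,1.09,0,0,0,-1],
    [0,-0.5,1.09,0,0,0,-1],
    [0,-0.5,1.09,0,0,0,-1],
    [0,-0.5,1.09,0,0,0,-1],
  ],
)

```text
clock: 4.65
position: [0.5127, -0.0588, 0.1479]
ee_rot: [0.215, 0.969, 0.119, 0.026]
contact_force: [0.2, 0.4, -0.6]
width: 0.0854
gripper_force: 0.0
```

Emit:
servo_tool(
  increments=[
    [0,-0.17,0.36,0,0,0,-1],
    [0,-0.17,0.36,0,0,0,-1],
    [0,-0.17,0.36,0,0,0,-1],
    [0,-0.17,0.36,0,0,0,-1],
    [0,-0.17,0.36,0,0,0,-1],
  ],
)

```text
clock: 5.15
position: [0.5135, -0.0584, 0.1299]
ee_rot: [0.215, 0.969, 0.12, 0.027]
contact_force: [0.6, -0.9, 3.5]
width: 0.0853
gripper_force: 1.4
```

```bash
python3 - <<'E'
from h import *
st,Rt,B,o,pb,Rb=pose();print(st['clock'],'box',pb.round(1),Rb.round(3).tolist(),st['contact_force'])
for n in ['side','wrist']:
    im=optics.get_image(n);cv2.imwrite(f'pics/{n}3.png',im[:,:,::-1])
a=cv2.imread('pics/side3.png')[150:350,270:470];b=cv2.imread('pics/wrist3.png')[120:420,80:480]
cv2.imwrite('pics/c3.png',np.hstack([cv2.resize(a,(400,400)),cv2.resize(b,(400,300),)[:300] if 0 else cv2.copyMakeBorder(cv2.resize(b,(400,300)),0,100,0,0,cv2.BORDER_CONSTANT)]))
E
```

```text
5.15 box [-60.1   0.5 129.9] [[0.002, -0.906, -0.423], [-1.0, -0.001, -0.002], [0.001, 0.423, -0.906]] [ 0.61974636 -0.8819838   3.50185711]
```

View pics/c3.png

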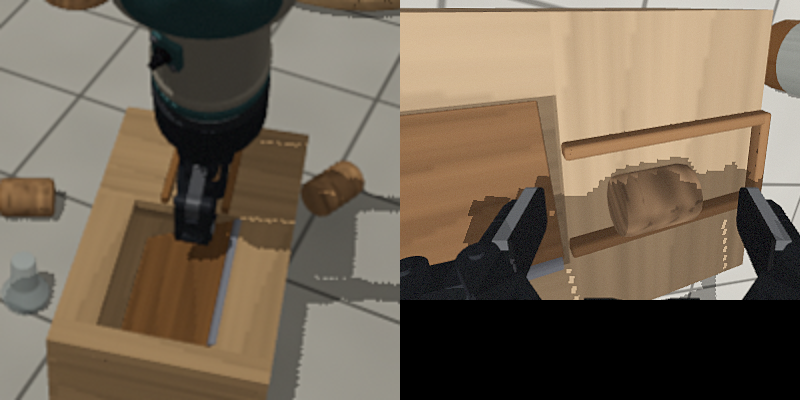

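The crops show the front finger pressing the flap, which is partly open, with the cork still on the ledge between the fingers. Contact is about 3.5 N. I'm continuing down.

Emit:
servo_tool(
  increments=[
    [0,-0.17,0.36,0,0,0,-1],
    [0,-0.17,0.36,0,0,0,-1],
    [0,-0.17,0.36,0,0,0,-1],
    [0,-0.17,0.36,0,0,0,-1],
    [0,-0.17,0.36,0,0,0,-1],
  ],
)

```text
clock: 5.75
position: [0.5134, -0.0581, 0.1092]
ee_rot: [0.215, 0.969, 0.12, 0.027]
contact_force: [2.1, 1.0, 3.2]
width: 0.0852
gripper_force: 1.4
```

```bash
python3 - <<'E'
from h import *
st,Rt,B,o,pb,Rb=pose();print(st['clock'],'box',pb.round(1),st['contact_force'],st['gripper_force'])
for n in ['side','wrist']:
    im=optics.get_image(n);cv2.imwrite(f'pics/{n}4.png',im[:,:,::-1])
a=cv2.imread('pics/side4.png')[180:330,290:440];b=cv2.imread('pics/wrist4.png')[120:420,80:480]
cv2.imwrite('pics/c4.png',np.hstack([cv2.resize(a,(400,400)),cv2.copyMakeBorder(cv2.resize(b,(400,300)),0,100,0,0,cv2.BORDER_CONSTANT)]))
E
```

```text
5.75 box [-59.8   0.5 109.2] [2.12044203 1.01504619 3.22339555] 1.3989441934973001
```

View pics/c4.png

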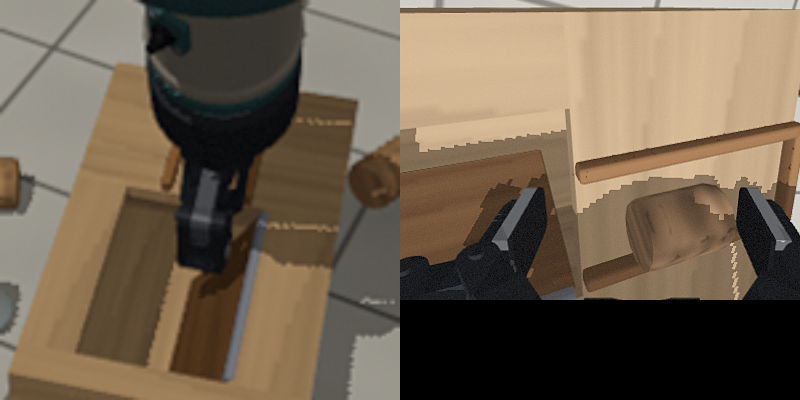

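The flap is wide open at roughly 1 rad. The cork is on the ledge, with the rear finger's pad just behind it. Pushing now.

Emit:
servo_tool(
  increments=[
    [0,0,0,0,0,0,-1],
    [0,-0.36,-0.17,0,0,0,-1],
    [0,-0.36,-0.17,0,0,0,-1],
    [0,-0.36,-0.17,0,0,0,-1],
    [0,-0.36,-0.17,0,0,0,-1],
  ],
)

```text
clock: 6.35
position: [0.5091, -0.0425, 0.1098]
ee_rot: [0.215, 0.969, 0.12, 0.027]
contact_force: [2.7, -1.6, 0.2]
width: 0.0852
gripper_force: 1.5
```

Emit:
servo_tool(
  increments=[
    [0,-0.36,-0.17,0,0,0,-1],
    [0,-0.36,-0.17,0,0,0,-1],
    [0,-0.36,-0.17,0,0,0,-1],
    [0,-0.36,-0.17,0,0,0,-1],
    [0,-0.36,-0.17,0,0,0,-1],
  ],
)

```text
clock: 6.85
position: [0.5042, -0.0232, 0.1097]
ee_rot: [0.215, 0.969, 0.12, 0.027]
contact_force: [3.0, -1.5, 1.5]
width: 0.0852
gripper_force: 1.6
```

```bash
python3 - <<'E'
from h import *
st,Rt,B,o,pb,Rb=pose();print(st['clock'],'box',pb.round(1),st['contact_force'],st['gripper_force'])
for n in ['side','wrist']:
    im=optics.get_image(n);cv2.imwrite(f'pics/{n}5.png',im[:,:,::-1])
a=cv2.imread('pics/side5.png')[180:330,290:440];b=cv2.imread('pics/wrist5.png')[120:420,80:480]
cv2.imwrite('pics/c5.png',np.hstack([cv2.resize(a,(400,400)),cv2.copyMakeBorder(cv2.resize(b,(400,300)),0,100,0,0,cv2.BORDER_CONSTANT)]))
E
```

```text
6.85 box [-23.7   1.1 109.7] [ 3.03260067 -1.46465523  1.51685258] 1.5793015155941248
```

View pics/c5.png

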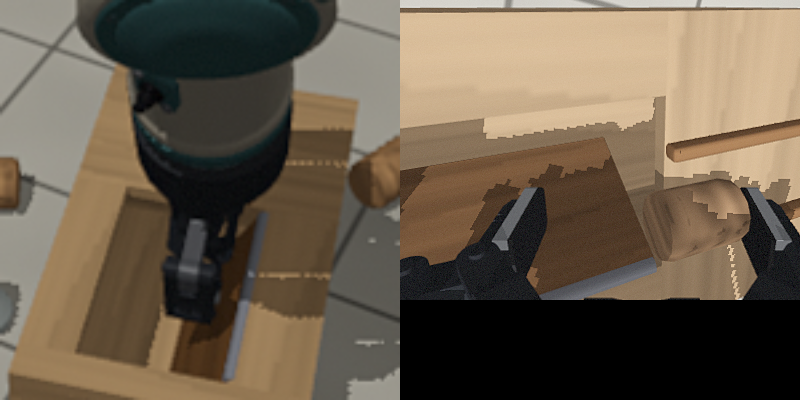

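The flap is still held and the cork is moving straight, with its nose at the mouth edge. I'm pushing on.

Emit:
servo_tool(
  increments=[
    [0,-0.36,-0.17,0,0,0,-1],
    [0,-0.36,-0.17,0,0,0,-1],
    [0,-0.36,-0.17,0,0,0,-1],
    [0,-0.36,-0.17,0,0,0,-1],
    [0,-0.36,-0.17,0,0,0,-1],
  ],
)

```text
clock: 7.45
position: [0.4992, -0.0039, 0.1097]
ee_rot: [0.215, 0.969, 0.12, 0.026]
contact_force: [2.9, -1.5, 0.5]
width: 0.0855
gripper_force: 1.5
```

Emit:
servo_tool(
  increments=[
    [0,-0.3,-0.14,0,0,0,-1],
    [0,-0.3,-0.14,0,0,0,-1],
    [0,-0.3,-0.14,0,0,0,-1],
    [0,0,0,0,0,0,-1],
    [0,0,0,0,0,0,-1],
  ],
)

```text
clock: 7.95
position: [0.4968, 0.0059, 0.1097]
ee_rot: [0.214, 0.969, 0.119, 0.027]
contact_force: [2.0, 1.5, 2.2]
width: 0.0854
gripper_force: 1.5
```

```bash
python3 - <<'E'
from h import *
st,Rt,B,o,pb,Rb=pose();print(st['clock'],'box',pb.round(1),st['contact_force'],st['gripper_force'])
for n in ['side','wrist']:
    im=optics.get_image(n);cv2.imwrite(f'pics/{n}6.png',im[:,:,::-1])
a=cv2.imread('pics/side6.png')[180:330,290:440];b=cv2.imread('pics/wrist6.png')[120:420,80:480]
cv2.imwrite('pics/c6.png',np.hstack([cv2.resize(a,(400,400)),cv2.copyMakeBorder(cv2.resize(b,(400,300)),0,100,0,0,cv2.BORDER_CONSTANT)]))
E
```

```text
7.95 box [  6.3   1.2 109.7] [1.97147909 1.47738327 2.15556955] 1.461304840631783
```

View pics/c6.png

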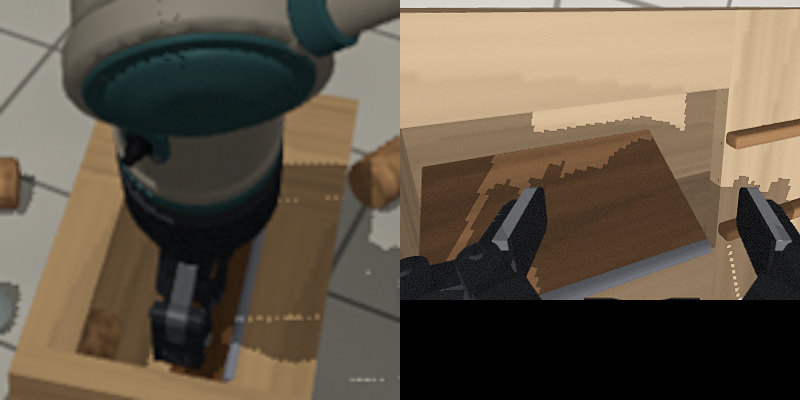

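The cork is off the ledge. In the side crop it lies inside the box at about (100,330), and the finger still holds the flap. Now straight up.

Emit:
servo_tool(
  increments=[
    [0,0.42,-0.9,0,0,0,-1],
    [0,0.42,-0.9,0,0,0,-1],
    [0,0.63,-1.36,0,0,0,-1],
    [0,0.84,-1.8,0,0,0,-1],
    [0,0.84,-1.8,0,0,0,-1],
  ],
)

```text
clock: 8.55
position: [0.4949, 0.005, 0.1851]
ee_rot: [0.215, 0.969, 0.119, 0.024]
contact_force: [0.7, -0.1, -0.2]
width: 0.0858
gripper_force: 0.0
```

Emit:
servo_tool(
  increments=[
    [0,0.84,-1.8,0,0,0,-1],
    [0,0.84,-1.8,0,0,0,-1],
    [0,0.84,-1.8,0,0,0,-1],
    [-2,0.84,-1.8,0,0,0,-1],
    [-2,0.84,-1.8,0,0,0,-1],
  ],
)

```text
clock: 9.05
position: [0.4559, -0.0047, 0.2844]
ee_rot: [0.215, 0.969, 0.119, 0.025]
contact_force: [0.0, -0.8, -0.4]
width: 0.0853
gripper_force: 0.0
```

Emit:
servo_tool(
  increments=[
    [-3,0,0,0,0,0,-1],
    [-3,0,0,0,0,0,-1],
    [0,0,0,0,0,0,-1],
    [0,0,0,0,0,0,-1],
    [0,0,0,0,0,0,-1],
  ],
)

```text
clock: 9.55
position: [0.4001, -0.0188, 0.2839]
ee_rot: [0.215, 0.969, 0.119, 0.026]
contact_force: [0.0, -0.2, -0.8]
width: 0.0851
gripper_force: 0.0
```

```bash
python3 - <<'E'
from h import *
st,Rt,B,o,pb,Rb=pose();print(st['clock'],'box',pb.round(1),st['contact_force'],st['gripper_force'])
for n in ['side','top']:
    im=optics.get_image(n);cv2.imwrite(f'pics/{n}7.png',im[:,:,::-1])
a=cv2.imread('pics/side7.png')[180:400,260:480];b=cv2.imread('pics/top7.png')[170:370,180:480]
cv2.imwrite('pics/c7.png',np.hstack([cv2.resize(a,(400,400)),cv2.copyMakeBorder(cv2.resize(b,(400,267)),0,133,0,0,cv2.BORDER_CONSTANT)]))
E
```

```text
9.55 box [  5.7 101.  283.9] [ 0.02868945 -0.15221291 -0.78630816] 0.0
```

View pics/c7.png

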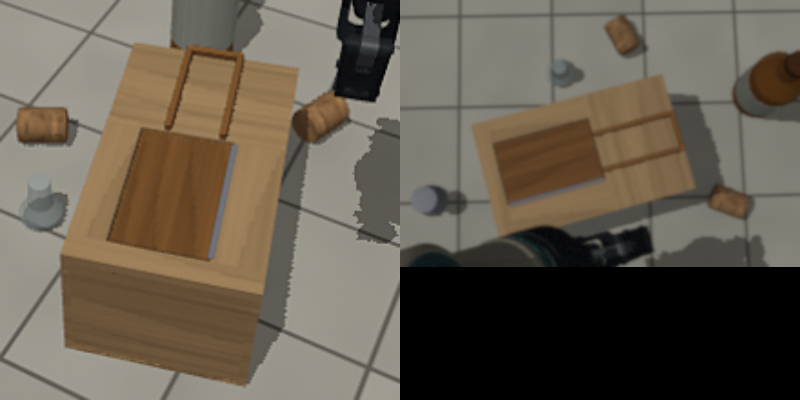

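The flap is shut, the ledge is empty, the bystanders have not moved and the arm is clear, so I'm handing in.

```bash
python3 -c "
from rig import manip
print(manip.sign_off())"
```

```text
the job is handed in; nothing more can be done
None
```

The job is handed in (the script returned no verdict): the cork dropped into the box while the finger held the flap open, and the last pictures show the flap shut, the ledge empty, the bottle, jigger and stopper where they stood, and the arm clear.

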